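# Shut and fasten a board test fixture

## Robot

A 6-joint arm with a two-finger parallel gripper is mounted at the origin on the work surface. World frame = base frame: x ahead of the robot, y to its left, z up, the work surface at z = 0. Lengths are in m, angles in rad, forces in N, time in s.
With the tool pointing down it reaches from about 0.3 to 0.775 m from the base axis. Payload 14.6 kg.
Tool frame: the origin (TCP) lies on the centre line of the jaws, within the pads' length; the fingertips stand 25 mm ahead of it and the grasp point (between the pads) lies 6 mm ahead of it (ctrl.tip_reach is the distance from the TCP to the fingertips, in m); z points along the fingers, y is the line along which they close (so a half turn about z gives the same grasp; the last joint's range is limited). The gripper opens to 94 mm and grips with 3 to 60 N. Pads are 16 mm wide; open, the fingers measure 119 mm over their backs; the gripper's body (75 mm by 177 mm) begins 78 mm behind the grasp point.
Start: joints at [-1.292, 0.3, 1.521, -0, 1.321, -0.067], TCP at [0.186, -0.517, 0.23] pointing down, gripper open.
Joint ranges: [-3.03, 3.03], [-0.79, 2.21], [0.23, 2.52], [-1.04, 4.18], [0, 3.07], [-2.55, 2.55]. Speed limits (rad/s): [2.22, 2.22, 2.57, 3.14, 3.14, 3.14].

## Interface

Orientations are given as [roll, pitch, yaw] about the fixed x, y, z axes, in that order (R = Rz(yaw) Ry(pitch) Rx(roll)).
In Python, from station import ctrl gives the robot as it stands. The module is installed in compiled form; this text tells all that it offers.
- The arm moves only by the tool apply_moves, never from a script. Its argument "deltas" is a list of rows, each a list of 7 numbers: the closure in counts, from 0 (fully open) to 255 (shut), then the shift along the world's x, y, z in cm, then the turn, a rotation vector about the world's x, y, z in rad. In form: [[jaw, tx, ty, tz, ax, ay, az], ...]. A call has 1 to 10 rows; each row shifts and turns the commanded pose from where the row before left it; what a row does not reach is not made up. A row lasts 1/10 s, in which the tool goes at most 50 mm and 8.59 degrees, less where a joint would pass 70% of its speed; a pose out of reach is approached as far as the arm can. A call with a gripper value outside its range is refused whole. The fingers move at their own pace and stop on an object; "grip_force" is the grip in N (left out, the last holds). Time passes only in rows, so rows that do not move let the fingers close. It gives the time, the measured TCP pose, the force, the opening and the grip force at its end, in the units of the state.
- ctrl.get_obs(): the state, without advancing time (a new reading comes with each control period).
- ctrl.camera(name): name is "scene" or "top" or "wrist"; returns a dict with "img" (420x560x3 uint8, red, green, blue), "K" (3x3 intrinsics, pixels), "k1" (the pictures are not rectified: a ray, as slopes to the right and down, at radius r is drawn at 1 + k1 r^2 times it, then the intrinsics apply), "pose" (4x4, takes a point from camera to world coordinates); the wrist camera has in their place "hand_eye" (4x4, takes a point from camera to tool coordinates, whose origin is the TCP and whose axes are the flange's). Camera axes: x right, y up, looking along -z (the intrinsics and any distortion apply to the point x, -y, -z); pixel columns grow to the right and rows downward; lengths in m; the calibration is good to about 2 mm. A picture is of the moment at which its call begins: read the wrist's pose just before it. There is no depth.
- ctrl.hand_in(): hands the job in; it is judged then, once.
The state is a dict: "time_s": time; "qpos": joint angles; "joint_vel": joint speeds; "tau": joint torques, N m; "ee_pos": TCP position; "eef_rot": TCP orientation; "force": force on the tool from outside, world axes, zero at the start; "moment": the same for the moment, N m; "grip_width": finger opening in m; "grip_force": force on a finger pad.
Only numpy, scipy, OpenCV 4.12 (cv2) and the standard library are available. Lean on these libraries where they do the work, as an engineer would, in place of code of your own. Each camera call takes 0.05 s, during which the arm holds its last target. There are 200 camera calls.

## Task

The circuit board lies in the test fixture, ready for its test. With your fingertips push the raised lid down until it is fully shut, without letting it slam, then push the two swing catches, by their red pegs, all the way round over the lid's front rim. Only push: nothing is to be gripped or lifted, and leave the board in its nest and all the other things on the bench where they are.

Things in the scene. Friction and masses are not known exactly. Their poses are not given: they have to be found in the camera images.
- tester: the test fixture: a grey box with a black top deck, 300 mm deep (x) by 310 mm wide (y), fixed to the bench. Origin: centre of its underside. +x points away from the robot towards the lid's hinge, +y left, z up. The deck's top is 80 mm above the bench; the console strip with the two catches runs along the front (-x) edge. A well in the middle holds the board
- lid (a joint): hinge of the lid, radians: 0 = fully shut (lid level), grows as it is raised, stops at 1.45; it starts between 0.85 and 1.25. The hinge has stiff friction: the lid stays wherever it is left, and it takes about 2 to 6 N at its front rim to push it down
- lid_hinge (a point): middle of the lid's hinge axis, which runs along the tester's y, at (120, 0, 90) mm in the tester's frame
- lid_rim (a point): centre of the lid's front rim on its outer (upper) face, 183 mm from the hinge axis; moves with the lid. Axes: x towards the hinge, y along the rim, z out of the upper face. The lid is an aluminium frame 240 mm wide (y), reaching from 5 to 195 mm from the hinge, rims 25 mm wide, with a clear plate 9 mm below the rims' upper face. Shut, that face is 102 mm above the bench
- lid_handle (a point): middle of the blue bow handle on the lid's front rim: a round bar 10 mm thick, 80 mm long along y, its centre line 30 mm above the rim's upper face. Beside it, more than 50 mm from the rim's middle, the rim is bare and can be pushed
- catch_left (a joint): left swing catch, radians: 0 = fully open (arm pointing to the left and 20 degrees back to the front), 1.92 = home against its stop (arm along the tester's +x, across the lid's front rim). Grows as it turns clockwise seen from above. Light friction (1 to 2 N at the peg); stays where it is left
- catch_right (a joint): right swing catch, radians: 0 = fully open (arm pointing to the right and 20 degrees back to the front), 1.92 = home against its stop (arm along the tester's +x, across the lid's front rim). Grows as it turns anticlockwise seen from above. Light friction (1 to 2 N at the peg); stays where it is left
- catch_left_peg (a point): top centre of the left catch's red upright peg, 12 mm in diameter, 137 mm above the bench. It stands 25 mm high on the catch's flat steel arm, 42 mm from the pivot. The arm is 16 mm wide, ends 55 mm from the pivot and moves 3 mm above the shut lid. The upright pivot lies at (-100, 90) mm in the tester's frame
- catch_right_peg (a point): top centre of the right catch's red upright peg, 12 mm in diameter, 137 mm above the bench. It stands 25 mm high on the catch's flat steel arm, 42 mm from the pivot. The arm is 16 mm wide, ends 55 mm from the pivot and moves 3 mm above the shut lid. The upright pivot lies at (-100, -90) mm in the tester's frame
- board: green circuit board 110 (x) by 150 (y) mm, 2 mm thick with low parts on it, lying loose in the nest under the lid; origin: centre of its underside, 60 mm above the bench. It must stay there
- bottle: clear dispensing bottle, 62 mm in diameter, 160 mm high, standing left of the tester; origin: centre of its underside
- bin_a: black open parts bin 90 x 70 x 45 mm, right of the tester; origin: centre of its underside
- bin_b: second black parts bin 90 x 70 x 45 mm, right of the tester and nearer the robot; origin: centre of its underside
- reel: white component reel lying flat, 178 mm in diameter, 12 mm thick, at one side of the bench; origin: centre of its underside
- scanner: black hand-held scanner lying flat, 165 x 58 x 36 mm, at the other side of the bench; origin: under its middle
- scissors: black-handled scissors lying flat, about 170 mm long, 10 mm thick; origin: under the pivot
There are look-alikes about, which are no part of the job. Of the things that look like the board, the larger one is meant.

How it is judged:
On the way, in this order (a step that is already met when the one before it is completed fails the run):
1. the lid is fully shut (value of joint lid below 0.015 rad), for 0.2 s.
2. both catches are swung home over the shut lid (value of joint each of catch_left, catch_right above 1.77 rad and value of joint lid below 0.015 rad), for 0.2 s.
At the end, for the whole second after the job is handed in: The lid is shut to within 0.015 rad (3 mm at its rim), both catches stand within 0.15 rad of their home stops, all three at rest; the board lies in its nest and the bystanders are within 20 mm of where they began (all of step 2 and velocity of joint lid between -0.05 and 0.05 rad/s and velocity of joint catch_left between -0.05 and 0.05 rad/s and velocity of joint catch_right between -0.05 and 0.05 rad/s and x of board in the frame of tester between 0.0065 and 0.0185 m and y of board in the frame of tester between -0.006 and 0.006 m and height (world z) of board between 0.057 and 0.064 m and distance of each of bottle, bin_a, bin_b, reel, scanner, scissors from where it was at the start of the episode below 0.02 m); the robot touches nothing.
It fails at once if the lid was lifted further open (value of joint lid above 1.35 rad).
It fails at once if the lid slammed (fell or was thrown faster than 2.5 rad/s) (velocity of joint lid below -2.5 rad/s).
It fails at once if a catch was swung into the lid's path while the lid was up (value of joint lid above 0.1 rad and value of joint any of catch_left, catch_right above 0.9 rad).
It fails at once if the board was lifted or pushed out of its nest (not (x of board in the frame of tester between 0.0065 and 0.0185 m and y of board in the frame of tester between -0.006 and 0.006 m and height (world z) of board between 0.057 and 0.064 m)).
It fails at once if something else on the bench was picked up or shifted by 20 mm or more, or the bottle tipped (distance of any of bottle, bin_a, bin_b, reel, scanner, scissors from where it was at the start of the episode above 0.02 m or height (world z) of any of bottle, bin_a, bin_b, reel, scanner, scissors above 0.02 m or angle between bottle's own z axis and vertical above 0.3 rad).
It also fails if it takes over 56 s, if anything falls off the work surface, if the arm or the gripper's body presses on something with over 40 N, if the wrist force passes 120 N, or if a joint passes its speed limit or range.

## Working session

There is one attempt and no reset: what is moved stays moved. The work goes in short steps, Python scripts to look and compute and a tool call to move; the robot and the scene stay as the last step left them, time stands still between calls to the robot, and variables do not carry over. Pictures are saved under pics/ and viewed, at most 10 in all, crops included, and the job is handed in when it is done.

Besides the shell and the picture viewer there is one more tool, called after "Request:" by a JSON object that holds its "api" and its "payload", one argument or row to a line. apply_moves: Moves the arm, as the interface text tells. Its arguments: {"type":"object","properties":{"deltas":{"type":"array"},"grip_force":{"type":"number"}},"required":["deltas"]}

```bash
mkdir -p pics
cat > h.py <<'E'
import numpy as np, cv2
from station import ctrl
def ray(c,u,v,pose=None):
    K=c["K"];x=(u-K[0,2])/K[0,0];y=(v-K[1,2])/K[1,1];k=c["k1"]
    a,b=x,y
    for _ in range(20):
        s=1+k*(a*a+b*b);a,b=x/s,y/s
    P=c["pose"] if pose is None else pose
    return P[:3,3],P[:3,:3]@np.array([a,-b,-1.])
def onz(c,u,v,z,pose=None):
    o,d=ray(c,u,v,pose);return o+d*(z-o[2])/d[2]
def tri(r1,r2):
    (o1,d1),(o2,d2)=r1,r2
    t=np.linalg.lstsq(np.c_[d1,-d2],o2-o1,rcond=None)[0]
    p,q=o1+d1*t[0],o2+d2*t[1];return (p+q)/2,np.linalg.norm(p-q)
def proj(c,p):
    P=c["pose"];q=P[:3,:3].T@(np.array(p)-P[:3,3]);a,b=q[0]/-q[2],-q[1]/-q[2]
    s=1+c["k1"]*(a*a+b*b);K=c["K"];return np.array([K[0,0]*a*s+K[0,2],K[1,1]*b*s+K[1,2]])
def blobs(img,kind,mn=20):
    h=cv2.cvtColor(img,cv2.COLOR_RGB2HSV);H,S,V=cv2.split(h)
    m={'red':((H<8)|(H>172))&(S>140)&(V>80),'blue':(H>100)&(H<130)&(S>120)&(V>60),'green':(H>40)&(H<90)&(S>80)&(V>40)}[kind]
    n,l,st,ce=cv2.connectedComponentsWithStats(m.astype(np.uint8))
    return [(st[i].tolist(),ce[i].round(1).tolist()) for i in range(1,n) if st[i][4]>=mn]
E
python3 - <<'E'
from h import *
import pickle
d={}
for n in("scene","top"):
    c=ctrl.camera(n);d[n]=c
    cv2.imwrite(f"pics/{n}0.png",c["img"][:,:,::-1])
    print(n,c["pose"].round(3).tolist(),c["k1"])
    for k in("red","blue","green"):print(k,blobs(c["img"],k))
pickle.dump(d,open("d0.pkl","wb"))
E
```

```text
scene [[-0.996, 0.058, -0.063, 0.438], [-0.086, -0.648, 0.756, 1.082], [0.003, 0.759, 0.651, 1.016], [0.0, 0.0, 0.0, 1.0]] -0.11861054805945755
red [([294, 175, 4, 7, 24], [295.3, 177.6]), ([283, 228, 4, 7, 22], [284.1, 230.8]), ([446, 404, 9, 10, 21], [449.6, 407.6]), ([457, 405, 13, 15, 55], [463.8, 414.2])]
blue [([482, 0, 7, 17, 70], [484.9, 6.5]), ([458, 0, 55, 136, 1861], [483.9, 69.7]), ([235, 155, 15, 22, 81], [240.2, 163.7])]
green [([413, 0, 61, 14, 638], [442.2, 6.4]), ([435, 63, 25, 10, 193], [447.4, 66.7]), ([434, 74, 23, 12, 199], [444.5, 79.2]), ([433, 87, 20, 11, 167], [442.6, 92.1]), ([433, 100, 17, 6, 63], [441.1, 102.2]), ([232, 199, 40, 32, 706], [252.2, 215.3]), ([318, 198, 34, 16, 336], [333.2, 205.2])]
top [[0.028, 0.997, -0.074, 0.439], [-1.0, 0.028, 0.007, -0.005], [0.009, 0.074, 0.997, 1.397], [0.0, 0.0, 0.0, 1.0]] -0.09724559658244365
red [([394, 132, 5, 6, 26], [396.0, 134.5])]
blue [([245, 164, 33, 14, 149], [261.3, 168.3])]
green [([411, 133, 5, 5, 21], [413.3, 135.0]), ([237, 184, 49, 25, 809], [259.9, 195.0]), ([288, 258, 30, 39, 776], [302.5, 276.7]), ([0, 265, 6, 26, 72], [1.8, 279.8]), ([531, 377, 9, 43, 109], [534.8, 397.9]), ([544, 382, 9, 38, 102], [547.8, 400.1])]
```

View pics/scene0.png

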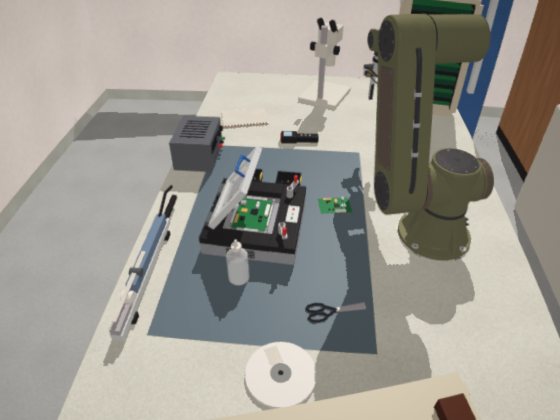

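View pics/top0.png

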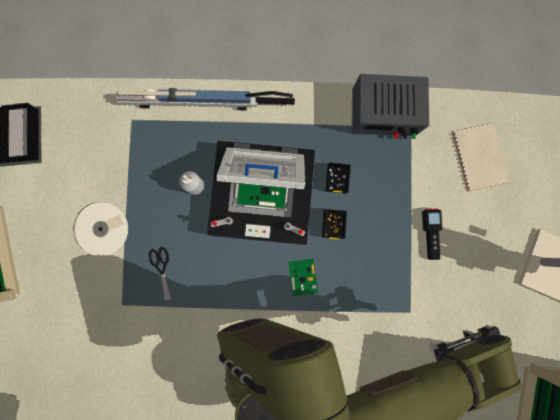

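The top view shows the tester at about (262,192), turned slightly. Its board is at (260,195). The smaller look-alike board lies loose at (302,277). The catches are near (221,222) and (294,229), the bottle at (192,182), and the bins at (339,178) and (334,224). I'll enlarge the tester.

Run:
```python
from h import *
import pickle
d=pickle.load(open("d0.pkl","rb"));t=d["top"];s=d["scene"]
a=cv2.resize(t["img"][130:255,200:325],(600,600),interpolation=cv2.INTER_CUBIC)
cv2.imwrite("pics/topc.png",a[:,:,::-1])
q=[(218,142),(314,150),(308,243),(209,235)]
P=[onz(t,u,v,.08)[:2] for u,v in q];print(np.round(P,3),np.mean(P,0))
h=cv2.cvtColor(t["img"],cv2.COLOR_RGB2HSV)
m=(((h[...,0]<8)|(h[...,0]>172))&(h[...,1]>110)).astype(np.uint8)
n,l,st,ce=cv2.connectedComponentsWithStats(m)
for i in range(1,n):
    if st[i][4]>4 and 200<ce[i][0]<330: print(st[i],ce[i],onz(t,*ce[i],.135))
for u,v in((295.3,177.6),(284.1,230.8)):print(onz(s,u,v,.125))
o=ctrl.get_obs();print(o["ee_pos"],o["eef_rot"],o["time_s"])
```

```text
[[ 0.757  0.167]
 [ 0.741 -0.136]
 [ 0.448 -0.123]
 [ 0.464  0.183]] [0.60276185 0.02264647]
[212 220   5   6  20] [213.95 222.7 ] [0.50024885 0.16206694 0.135     ]
[299 229   4   5  17] [300.52941176 231.11764706] [ 0.48258568 -0.09543633  0.135     ]
[ 0.4827946  -0.10238493  0.125     ]
[0.50064574 0.16186411 0.125     ]
[ 0.18635163 -0.51725894  0.22997934] [-3.14061773e+00 -4.22435722e-05  3.45756301e-01] 0.1
```

View pics/topc.png

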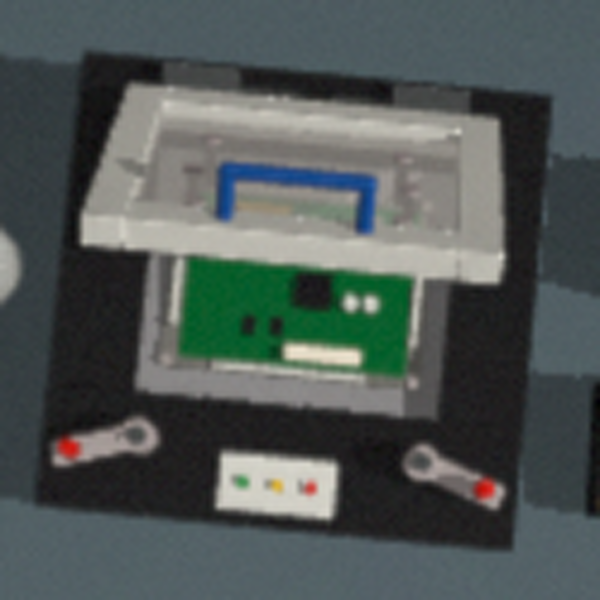

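The crop confirms the board under the lid is the larger one. The left peg is at crop (68,447) and the right at (485,489), with both catches fully open. The lid's front upper corners are at crop (82,213) and (503,250).

```bash
cat >> h.py <<'E'
C=np.array([.603,.0226]);YAW=-.05
Rz=np.array([[np.cos(YAW),-np.sin(YAW)],[np.sin(YAW),np.cos(YAW)]])
def T(x,y,z): # tester mm -> world m
    return np.r_[C+Rz@np.array([x,y])/1000,z/1000]
def lidpt(th,r,y,h): # h above hinge axis plane along normal, mm
    return T(120-r*np.cos(th)+h*np.sin(th),y,90+r*np.sin(th)+h*np.cos(th))
E
python3 - <<'E'
from h import *
import pickle
d=pickle.load(open("d0.pkl","rb"));t=d["top"];s=d["scene"]
L=np.array([200+82/4.8,130+213/4.8]);R=np.array([200+503/4.8,130+250/4.8])
for th in np.arange(.8,1.3,.05):
    print(round(th,2),(proj(t,lidpt(th,195,120,12))-L).round(1),(proj(t,lidpt(th,195,-120,12))-R).round(1),
     'handle scene',proj(s,lidpt(th,183,0,47)).round(0),'top',proj(t,lidpt(th,183,0,47)).round(0), 'rim',lidpt(th,183,-80,12).round(3))
E
```

```text
0.8 [0.4 9.6] [-0.1  8.7] handle scene [246. 165.] top [262. 174.] rim [ 0.6   -0.057  0.23 ]
0.85 [0.4 6.6] [0.3 5.7] handle scene [243. 164.] top [262. 171.] rim [ 0.607 -0.058  0.235]
0.9 [0.4 3.4] [0.7 2.6] handle scene [240. 163.] top [262. 168.] rim [ 0.615 -0.058  0.241]
0.95 [0.4 0.1] [ 1.  -0.7] handle scene [237. 162.] top [263. 164.] rim [ 0.622 -0.058  0.246]
1.0 [ 0.5 -3.3] [ 1.4 -4. ] handle scene [235. 160.] top [263. 161.] rim [ 0.63  -0.059  0.25 ]
1.05 [ 0.5 -6.7] [ 1.8 -7.5] handle scene [232. 159.] top [263. 157.] rim [ 0.638 -0.059  0.255]
1.1 [  0.7 -10.2] [  2.2 -11. ] handle scene [229. 159.] top [263. 154.] rim [ 0.647 -0.06   0.259]
1.15 [  0.8 -13.8] [  2.5 -14.6] handle scene [226. 158.] top [264. 150.] rim [ 0.655 -0.06   0.262]
1.2 [  1.  -17.5] [  2.9 -18.2] handle scene [222. 157.] top [264. 147.] rim [ 0.664 -0.061  0.265]
1.25 [  1.2 -21.1] [  3.2 -21.8] handle scene [219. 157.] top [264. 143.] rim [ 0.673 -0.061  0.267]
```

Request:
{"api": "apply_moves", "payload": {
  "deltas": [
    [255,0,2,4,0,0,0.1],
    [255,0,3,4,0,0,0.14],
    [255,1,4,3,0,0,0.14],
    [255,2,4,2,0,0,0.14],
    [255,2,4,1,0,0,0.14],
    [255,3,4,0,0,0,0.14],
    [255,3,4,0,0,0,0.14],
    [255,3,3.5,0,0,0,0.14],
    [255,3,3.5,0,0,0,0.1],
    [255,3,3,0,0,0,0]
  ],
  "grip_force": 20
}}

```text
time_s: 1.1
ee_pos: [0.387, -0.1662, 0.37]
eef_rot: [3.141, 0.0, 1.53]
force: [-0.4, -0.7, 0.1]
grip_width: 0.0175
grip_force: 0.0
```

The lid stands at about 0.94 rad. Next I go behind and above the right part of the rim.

Request:
{"api": "apply_moves", "payload": {
  "deltas": [
    [255,3.5,2,0,0,0,0],
    [255,4,2,0,0,0,0],
    [255,4,2,0,0,0,0],
    [255,4,2,0,0,0,0],
    [255,4,1.5,0,0,0,0],
    [255,4,1,0,0,0,0],
    [255,4,0.2,0,0,0,0],
    [255,0,0,0,0,0,0]
  ]
}}

```text
time_s: 1.9
ee_pos: [0.6644, -0.0606, 0.3648]
eef_rot: [-3.135, -0.001, 1.527]
force: [-1.2, -0.6, -1.0]
grip_width: 0.0005
grip_force: 0.0
```

Run:
```python
from h import *
p0=None
for th in np.r_[1.1,1.02,np.arange(.94,-.05,-.08),-.03]:
    p=lidpt(th,183,-80,12)+np.array([.0125,0,.025])
    print(round(th,2),(p*100).round(1),None if p0 is None else ((p-p0)*100).round(1));p0=p
o=ctrl.get_obs();print(o["ee_pos"],o["force"],o["grip_width"])
```

```text
1.1 [65.9 -6.  28.4] None
1.02 [64.6 -5.9 27.7] [-1.3  0.1 -0.6]
0.94 [63.3 -5.8 27. ] [-1.3  0.1 -0.7]
0.86 [62.1 -5.8 26.2] [-1.2  0.1 -0.8]
0.78 [61.  -5.7 25.2] [-1.1  0.1 -0.9]
0.7 [59.9 -5.7 24.2] [-1.1  0.1 -1. ]
0.62 [59.  -5.6 23.1] [-1.   0.  -1.1]
0.54 [58.1 -5.6 21.9] [-0.9  0.  -1.2]
0.46 [57.3 -5.5 20.7] [-0.8  0.  -1.2]
0.38 [56.6 -5.5 19.4] [-0.7  0.  -1.3]
0.3 [56.  -5.5 18.1] [-0.6  0.  -1.3]
0.22 [55.6 -5.5 16.7] [-0.5  0.  -1.4]
0.14 [55.2 -5.4 15.2] [-0.4  0.  -1.4]
0.06 [55.  -5.4 13.8] [-0.2  0.  -1.4]
-0.02 [54.8 -5.4 12.3] [-0.1  0.  -1.5]
-0.03 [54.8 -5.4 12.2] [-0.   0.  -0.2]
[ 0.66438325 -0.0605563   0.36479323] [-1.15610596 -0.6187326  -0.97095306] 0.0005253753809417964
```

Request:
{"api": "apply_moves", "payload": {
  "deltas": [
    [255,0,0,-3,0,0,0],
    [255,0,0,-3,0,0,0],
    [255,-0.5,0,-2,0,0,0],
    [255,-1.3,0.1,-0.7,0,0,0],
    [255,-1.3,0.1,-0.7,0,0,0],
    [255,-1.2,0.1,-0.8,0,0,0],
    [255,-1.1,0.1,-0.9,0,0,0],
    [255,-1.1,0.1,-1.0,0,0,0]
  ]
}}

```text
time_s: 2.7
ee_pos: [0.5954, -0.0565, 0.2495]
eef_rot: [3.14, 0.001, 1.525]
force: [1.8, -2.2, 3.4]
grip_width: 0.0003
grip_force: 1.6
```

Request:
{"api": "apply_moves", "payload": {
  "deltas": [
    [255,-0.9,0,-1.1,0,0,0],
    [255,-0.9,0,-1.2,0,0,0],
    [255,-0.8,0,-1.2,0,0,0],
    [255,-0.7,0,-1.3,0,0,0],
    [255,-0.6,0,-1.3,0,0,0],
    [255,-0.5,0,-1.4,0,0,0],
    [255,-0.3,0,-1.4,0,0,0],
    [255,-0.1,0,-1.0,0,0,0]
  ]
}}

```text
time_s: 3.5
ee_pos: [0.5472, -0.0563, 0.1495]
eef_rot: [-3.141, -0.0, 1.526]
force: [-1.8, 0.9, 3.3]
grip_width: 0.0007
grip_force: 1.2
```

Request:
{"api": "apply_moves", "payload": {
  "deltas": [
    [255,0,0,-0.8,0,0,0],
    [255,0,0,-0.7,0,0,0],
    [255,0,0,-0.5,0,0,0],
    [255,0,0,-0.3,0,0,0],
    [255,0,0,-0.2,0,0,0],
    [255,0,0,0,0,0,0]
  ]
}}

```text
time_s: 4.1
ee_pos: [0.5483, -0.0563, 0.1269]
eef_rot: [3.141, 0.0, 1.526]
force: [-14.1, 1.4, 25.2]
grip_width: 0.0005
grip_force: 12.4
```

Request:
{"api": "apply_moves", "payload": {
  "deltas": [
    [255,0,0,1,0,0,0],
    [255,0,0,3,0,0,0],
    [255,-3,-1,2,0,0,0],
    [255,-4,-2,0,0,0,0],
    [255,-3,-2,0,0,0,0],
    [255,0,0,0,0,0,0]
  ]
}}

```text
time_s: 4.7
ee_pos: [0.4462, -0.1076, 0.1854]
eef_rot: [3.141, 0.001, 1.524]
force: [0.7, -0.5, 0.5]
grip_width: 0.0002
grip_force: 0.0
```

Run:
```python
from h import *
import pickle
for n in("top","scene"):
    c=ctrl.camera(n)
    for k in("red",):print(n,[b for b in blobs(c["img"],k,8) if 200<b[1][0]<330])
    if n=="top":
        a=cv2.resize(c["img"][130:255,200:325],(600,600),interpolation=cv2.INTER_CUBIC);cv2.imwrite("pics/topc2.png",a[:,:,::-1])
for sgn in(1,-1):
    print("left" if sgn>0 else "right")
    p0=None
    for q in np.r_[-.15,np.arange(0,1.93,.16),2.0]:
        a=np.pi/2+np.radians(20)-q   # left: angle of arm in tester frame
        u=np.array([np.cos(a),np.sin(a)]);t=np.array([np.sin(a),-np.cos(a)])
        d=6+min(12.5/max(abs(t[0]),1e-6),8/max(abs(t[1]),1e-6))
        x=np.array([-100,90])+42*u-d*t
        p=T(x[0],sgn*x[1],145)*100
        pg=np.array([-100,90])+42*u
        print(round(q,2),p.round(1),None if p0 is None else (p-p0).round(1),"peg",(T(pg[0],sgn*pg[1],137)*100).round(1));p0=p
o=ctrl.get_obs();print(o["ee_pos"],o["force"])
```

```text
top [([213, 221, 3, 4, 10], [213.9, 222.8])]
scene [([218, 143, 4, 4, 13], [219.8, 144.8]), ([294, 175, 4, 7, 24], [295.3, 177.6]), ([283, 228, 4, 7, 24], [284.2, 230.9])]
left
-0.15 [47.1 14.7 14.5] None peg [48.9 15.5 13.7]
0.0 [47.7 15.2 14.5] [0.6 0.5 0. ] peg [49.5 15.8 13.7]
0.16 [48.3 15.6 14.5] [0.6 0.5 0. ] peg [50.2 15.9 13.7]
0.32 [49.  16.  14.5] [0.7 0.3 0. ] peg [50.9 15.9 13.7]
0.48 [49.7 16.2 14.5] [0.7 0.2 0. ] peg [51.5 15.9 13.7]
0.64 [50.4 16.3 14.5] [0.7 0.1 0. ] peg [52.2 15.7 13.7]
0.8 [51.  16.4 14.5] [0.7 0.  0. ] peg [52.8 15.4 13.7]
0.96 [51.8 16.3 14.5] [ 0.7 -0.1  0. ] peg [53.3 15.1 13.7]
1.12 [52.6 15.9 14.5] [ 0.9 -0.4  0. ] peg [53.8 14.6 13.7]
1.28 [53.4 15.4 14.5] [ 0.7 -0.5  0. ] peg [54.3 14.1 13.7]
1.44 [54.  14.9 14.5] [ 0.6 -0.5  0. ] peg [54.6 13.5 13.7]
1.6 [54.4 14.3 14.5] [ 0.5 -0.6  0. ] peg [54.8 12.9 13.7]
1.76 [54.8 13.6 14.5] [ 0.4 -0.6  0. ] peg [54.9 12.2 13.7]
1.92 [55.  12.9 14.5] [ 0.2 -0.7  0. ] peg [55.  11.5 13.7]
2.0 [55.1 12.6 14.5] [ 0.1 -0.3  0. ] peg [54.9 11.2 13.7]
right
-0.15 [45.9 -8.8 14.5] None peg [47.7 -9.8 13.7]
0
[... 225 characters left out ...]
  0. ] peg [ 50.2 -10.4  13.7]
0.64 [ 49.  -10.8  14.5] [ 0.7 -0.2  0. ] peg [ 50.9 -10.3  13.7]
0.8 [ 49.7 -10.9  14.5] [ 0.7 -0.1  0. ] peg [ 51.5 -10.1  13.7]
0.96 [ 50.4 -10.8  14.5] [0.7 0.  0. ] peg [52.1 -9.8 13.7]
1.12 [ 51.3 -10.5  14.5] [0.9 0.3 0. ] peg [52.6 -9.4 13.7]
1.28 [ 52.1 -10.1  14.5] [0.8 0.4 0. ] peg [53.1 -8.9 13.7]
1.44 [52.7 -9.6 14.5] [0.6 0.5 0. ] peg [53.5 -8.4 13.7]
1.6 [53.3 -9.1 14.5] [0.5 0.6 0. ] peg [53.8 -7.7 13.7]
1.76 [53.7 -8.5 14.5] [0.4 0.6 0. ] peg [54.  -7.1 13.7]
1.92 [54.  -7.8 14.5] [0.3 0.6 0. ] peg [54.1 -6.4 13.7]
2.0 [54.1 -7.5 14.5] [0.1 0.3 0. ] peg [54.1 -6.1 13.7]
[ 0.44847737 -0.10654101  0.18542433] [ 0.44141286  0.07436712 -0.25837715]
```

View pics/topc2.png

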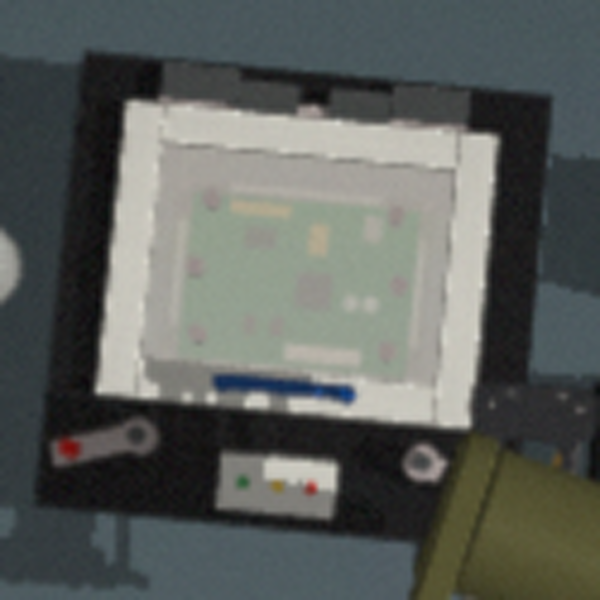

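The lid lies flat and shut at crop (295,265), and the left peg is at (68,447), still open. Now the right catch.

Request:
{"api": "apply_moves", "payload": {
  "deltas": [
    [255,0,0,-2.5,0,0,0],
    [255,0,0,-1.5,0,0,0],
    [255,1.2,0,0,0,0,0],
    [255,1.0,0,0,0,0,0],
    [255,0.7,0,0,0,0,0],
    [255,0.7,-0.2,0,0,0,0],
    [255,0.7,-0.2,0,0,0,0],
    [255,0.7,0,0,0,0,0],
    [255,0.7,0,0,0,0,0]
  ]
}}

```text
time_s: 5.7
ee_pos: [0.5059, -0.1104, 0.145]
eef_rot: [3.141, 0.0, 1.526]
force: [-0.8, -0.3, 0.4]
grip_width: 0.0005
grip_force: 0.5
```

Request:
{"api": "apply_moves", "payload": {
  "deltas": [
    [255,0.8,0.3,0,0,0,0],
    [255,0.7,0.5,0,0,0,0],
    [255,0.6,0.5,0,0,0,0],
    [255,0.5,0.6,0,0,0,0],
    [255,0.4,0.6,0,0,0,0],
    [255,0.3,0.7,0,0,0,0],
    [255,0.1,0.3,0,0,0,0],
    [255,0,0.2,0,0,0,0],
    [255,0,0,0,0,0,0]
  ]
}}

```text
time_s: 6.6
ee_pos: [0.539, -0.0752, 0.1449]
eef_rot: [-3.141, 0.004, 1.526]
force: [-2.2, -18.9, -0.9]
grip_width: 0.0002
grip_force: 9.8
```

Request:
{"api": "apply_moves", "payload": {
  "deltas": [
    [255,0,-1,0,0,0,0],
    [255,0,0,3,0,0,0],
    [255,-1,0,2.5,0,0,0],
    [255,-2,3,0,0,0,0],
    [255,-2,4,0,0,0,0],
    [255,-2,4,0,0,0,0],
    [255,-1,4,0,0,0,0],
    [255,0,4,0,0,0,0],
    [255,0,4,0,0,0,0],
    [255,0,1.9,0,0,0,0]
  ]
}}

```text
time_s: 7.6
ee_pos: [0.4588, 0.1687, 0.2001]
eef_rot: [3.141, -0.001, 1.528]
force: [0.9, -0.7, -0.1]
grip_width: 0.0003
grip_force: 0.0
```

Request:
{"api": "apply_moves", "payload": {
  "deltas": [
    [255,0,-0.4,-3,0,0,0],
    [255,0,0,-2.5,0,0,0],
    [255,1.2,0,0,0,0,0],
    [255,1.0,0,0,0,0,0],
    [255,0.7,0,0,0,0,0],
    [255,0.7,0,0,0,0,0],
    [255,0.7,0.1,0,0,0,0],
    [255,0.7,0,0,0,0,0],
    [255,0.8,0,0,0,0,0]
  ]
}}

```text
time_s: 8.5
ee_pos: [0.5176, 0.1626, 0.1448]
eef_rot: [-3.141, 0.0, 1.526]
force: [-3.2, -1.4, -1.2]
grip_width: 0.0005
grip_force: 1.6
```

Request:
{"api": "apply_moves", "payload": {
  "deltas": [
    [255,0.9,-0.2,0,0,0,0],
    [255,0.7,-0.5,0,0,0,0],
    [255,0.6,-0.5,0,0,0,0],
    [255,0.4,-0.6,0,0,0,0],
    [255,0.4,-0.7,0,0,0,0],
    [255,0.2,-0.7,0,0,0,0],
    [255,0.1,-0.5,0,0,0,0],
    [255,0,-0.3,0,0,0,0],
    [255,0,0,0,0,0,0]
  ]
}}

```text
time_s: 9.4
ee_pos: [0.5489, 0.1305, 0.1451]
eef_rot: [-3.14, -0.014, 1.528]
force: [-9.4, 62.9, -0.1]
grip_width: 0.0001
grip_force: 30.7
```

The left catch is hard against its stop. I back off and check.

Request:
{"api": "apply_moves", "payload": {
  "deltas": [
    [255,0,0.8,0,0,0,0],
    [255,0,0.5,0,0,0,0],
    [255,0,0,3,0,0,0],
    [255,0,0,4,0,0,0],
    [255,-4,0,3,0,0,0],
    [255,-4,0,3,0,0,0],
    [255,-4,0,2,0,0,0],
    [255,-4,0,0,0,0,0],
    [255,-3,0,0,0,0,0],
    [255,0,0,0,0,0,0]
  ]
}}

```text
time_s: 10.4
ee_pos: [0.3583, 0.1354, 0.2958]
eef_rot: [3.139, -0.0, 1.526]
force: [1.0, 0.3, -0.2]
grip_width: 0.0005
grip_force: 0.0
```

Run:
```python
from h import *
for n in("top","scene"):
    c=ctrl.camera(n)
    r=[b for b in blobs(c["img"],"red",6) if 200<b[1][0]<330];print(n,r)
    for b in r:print(onz(c,*b[1],.13).round(3))
    if n=="top":a=c["img"][120:260,150:350]
    else:a2=c["img"][120:260,180:380]
cv2.imwrite("pics/end.png",cv2.resize(np.hstack([a,a2]),(800,280),interpolation=cv2.INTER_CUBIC)[:,:,::-1])
o=ctrl.get_obs();print(o["ee_pos"],o["force"])
```

```text
top [([228, 205, 4, 3, 10], [229.2, 206.0]), ([288, 210, 3, 4, 9], [288.9, 211.7])]
[0.552 0.119 0.13 ]
[ 0.54 -0.06  0.13]
scene [([218, 143, 4, 4, 13], [219.8, 144.8]), ([276, 180, 4, 8, 22], [277.5, 183.1]), ([267, 217, 3, 7, 17], [268.0, 220.0])]
[ 0.779 -0.276  0.13 ]
[ 0.54 -0.06  0.13]
[0.553 0.125 0.13 ]
[0.36060518 0.13550038 0.29543106] [ 0.10374296  0.15872925 -1.08865969]
```

View pics/end.png

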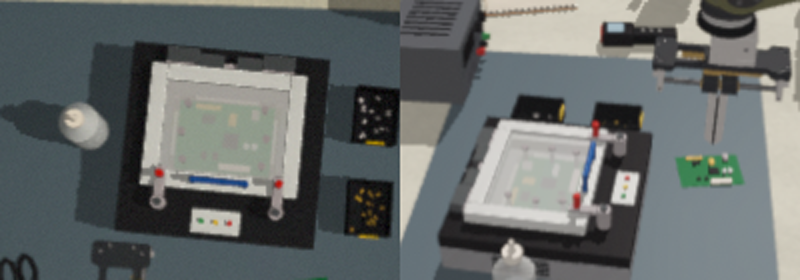

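Both catch arms lie across the rim: the left peg is at (158,174) and the right at (278,184) in the left half. Spacing is about 180 mm and both arms are parallel to the tester's x. The lid is flat, and the bottle and bins have not moved. Handing in.

```bash
python3 -c "
from station import ctrl
print(ctrl.hand_in())"
```

```text
the job is handed in; nothing more can be done
None
```

The lid is shut and both catches are home against their stops in the final pictures, with the bottle and bins unmoved; I handed the job in at about 10.5 s, and the hand-in gave no verdict.

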